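# Turn the board over and hold the test button half-way

## Task

The board in the test fixture's hinged frame lies solder side up: swing the frame right over by its bar handle until it lies fully home on the other side, component side up. Then press the round hold-to-run button half-way down (10 mm of its 20 mm travel; never close to the bottom, which aborts the test) and keep it there: the program finishes with the robot still holding it half-way. Do not press the button before the board is turned, and leave the square key and the loose things on the bench alone.

Things in the scene. Friction and masses are not known exactly. Their poses are not given: they have to be found in the camera images.
- fixture: Test fixture fixed to the bench: grey base 170 (along its x) x 230 (along its y) x 22 high; origin at the centre of its underside. Carries the hinged board frame. At yaw 0 its axes are the world's.
- hinge (a point): Middle of the frame's hinge axis, 60 above the bench over the centre of the fixture. The axis runs along the fixture's x; two hinge blocks 72 high stand on it at x = +-74.
- frame (a joint): Angle of the hinged aluminium board frame, rad. 0: level on the fixture's +y side, solder side up (parts hang under it). It swings up and over to pi: level on the -y side, component side up. A stiff friction hinge: it stays at any angle where it is left; about 3.5 N at the bar, square to the frame, moves it. Starts between 0 and 0.4.
- bar (a point): Centre of the frame's handle, a round steel bar 12 in diameter, 122 long, parallel to the hinge axis and 150 from it: at angle a it is at fixture y = 150 cos a, height 60 + 150 sin a. The gap between bar and frame (10 thick) is 39 wide, 100 long; under the lowered bar is only the bench. The bar can turn between fingers that point down through the whole swing.
- run_box: Grey key box fixed to the bench, 80 x 80 x 45 high, carrying the round hold-to-run button; origin at the centre of its underside. Left or right of the fixture.
- run_button_top (a point): Centre of the top face of the round button: a flat black disc 48 in diameter, 12 thick, on a 28 stem; 82 above the bench when up, 72 when half-way down. Moves with the button.
- run_button (a joint): Downward travel of the round button, m: 0 up, 0.010 half-way, 0.020 at the bottom. Spring: starts to move at 4 N, 8 N half-way, 12 N at the bottom; springs back up when let go.
- log_box: Second key box, same box (80 x 80 x 45), carrying the square key; on the other side of the fixture. Not to be operated.
- log_key_top (a point): Centre of the top face of the square key, 30 x 30, 82 above the bench. Not to be pressed.
- log_key (a joint): Downward travel of the square key, m (0 up, 0.020 bottom); the same spring as the round button.
- driver: Bystander: screwdriver with black handle, 160 long, lying (mm); origin under the tool, which lies along its x axis.
- tape: Bystander: flat roll of tape, 84 across, 19 high (mm); origin at the middle of its underside.
- mug: Bystander: white mug, 80 across, 90 high (mm); origin at the middle of its underside.
- jar: Bystander: small closed amber jar, 48 across, 60 high (mm); origin at the middle of its underside.
- spool: Bystander: metal wire spool standing on its flange, 52 across, 42 high (mm); origin at the middle of its underside.
- meter: Bystander: black hand-held multimeter lying flat, 150 x 75 x 32 (mm); origin at the middle of its underside.
- spare: Bystander: small loose bare circuit board, 70 x 50, 14 high with its connector, not part of the job (mm); origin at the middle of its underside.
Mind the look-alikes: they are no part of the job. What is shaped like the run_box but purple is not meant.

How it is judged:
By the outcome, as a careful person would: the job done as asked, in the order asked, and still so for the second after the job is handed in, while the arm keeps its last pose, push and grip.
It also fails if it takes over 58 s, if anything falls off the work surface, if the arm or the gripper's body presses on something with over 40 N, if the wrist force passes 120 N, or if a joint passes its speed limit or range.

## Robot

A 6-joint arm with a two-finger parallel gripper is mounted at the origin on the work surface. World frame = base frame: x ahead of the robot, y to its left, z up, the work surface at z = 0. Lengths are in mm, angles in rad, forces in N, time in s.
With the tool pointing down it reaches from about 375 to 925 mm from the base axis. Payload 5.7 kg.
Tool frame: the origin (TCP) lies at the very end of the fingers, on their centre line; the grasp point (between the pads) lies 19 mm behind it; x points along the fingers, z is the direction in which the jaws open and shut, and the axes are right-handed (so a half turn about x gives the same grasp; the last joint's range is limited). The gripper opens to 88 mm and grips with 3 to 60 N. Pads are 20 mm wide; open, the fingers measure 115 mm over their backs; the gripper's body (75 mm by 178 mm) begins 61 mm behind the grasp point.
Start: joints at [-1.426, 0.359, 1.51, -0, 1.272, -0.115], TCP at [154.118, -579.836, 222.623] pointing down, gripper open.
Joint ranges: [-2.97, 2.97], [-1.01, 2.36], [0.21, 2.38], [-0.96, 4.11], [0.2, 2.71], [-2.98, 2.98]. Speed limits (rad/s): [2.39, 2.39, 3.14, 3.14, 3.14, 3.14].

## Interface

Orientations are given as a rotation vector (axis times angle).
In Python, from station import env gives the robot as it stands. The module is installed in compiled form; this text tells all that it offers.
- The arm moves only by the shell command python3 -m jog 'ROWS' [FORCE]. ROWS is text: rows parted by semicolons, each of 7 numbers parted by spaces: the shift along the tool's x, y, z in mm, then the turn, a rotation vector about the tool's x, y, z in degrees, then the opening, from -1 (shut) to 1 (fully open). A call has 1 to 10 rows; each row shifts and turns the commanded pose from where the row before left it, along the tool's axes as they then stand; what a row does not reach is not made up. A row lasts 1/12 s, in which the tool goes at most 41.7 mm and 7.16 degrees, less where a joint would pass 70% of its speed; a pose out of reach is approached as far as the arm can. A call is refused whole if a number of a shift passes 41.7 or a number of a turn 7.16, either way. A call with a gripper value outside its range is refused whole. The fingers move at their own pace and stop on an object; FORCE is the grip in N (left out, the last holds). Time passes only in rows, so rows that do not move let the fingers close. It gives the time, the measured TCP pose, the force and the opening at its end, in the units of the state.
- env.read_state(): the state, without advancing time (a new reading comes with each control period).
- env.snapshot(name): name is "scene" or "top" or "wrist"; returns (picture, depth): 384x512x3 uint8, red, green, blue; 384x512 float32, mm along the optical axis (not along the pixel's ray), 0 where there is no reading.
- env.camera_params(name): a dict with "mtx" (3x3 intrinsics, pixels), "rvec" (rotation vector, rad) and "tvec" (3), from world to camera coordinates, as OpenCV has them; the wrist camera has in their place "tool_from_camera" (4x4, takes a point from camera to tool coordinates, whose origin is the TCP and whose axes are the tool frame's). Camera axes: x right, y down, z forward; pixel columns grow to the right and rows downward; lengths in mm; the calibration is good to about 2 mm. A picture is of the moment at which its call begins: read the wrist's pose just before it. camera_params takes no time and is no camera call.
- env.hand_in(): hands the job in, once; it reports no verdict.
Trained networks look in the newest picture that a camera, given by its name, has taken for a name from the list of things; names that differ only in an ending like _2 or _b are one class to them, and where a whole thing is asked for, a point or a joint stands for the part that bears it (a point fixed in the world has none). Each returns a list of dicts, best first, with "score" (0 to 1); they miss things now and then, are a little off and sometimes report something else, mostly with a low value. They report only what shows in the picture. A call takes as long as a camera call. They do not tell look-alikes from the thing itself.
- env.cut_out(camera, target): "mask" (384x512 bool, what is visible of it).
- env.spot_point(camera, target): "location" ([x, y, z] in mm, in world coordinates, good to about 4 mm: a listed point, or the origin of a listed thing).
The state is a dict: "time_s": time; "joint_pos": joint angles; "joint_vel": joint speeds; "tau": joint torques, N m; "tool_pos": TCP position; "orientation": TCP orientation; "contact_force": force on the tool from outside, world axes, zero at the start; "torque": the same for the moment, N m; "width": finger opening in mm.
Only numpy, scipy, OpenCV 4.12 (cv2) and the standard library are available. Lean on these libraries where they do the work, as an engineer would, in place of code of your own. Each camera call takes 0.05 s, during which the arm holds its last target.

## Working session

There is one attempt and no reset: what is moved stays moved. The work goes in short steps, Python scripts to look and compute and a shell command to move; the robot and the scene stay as the last step left them, time stands still between calls to the robot, and variables do not carry over. Pictures are saved under pics/ and viewed, and the job is handed in when it is done.

```bash
mkdir -p pics; cat > h.py <<'E'
import numpy as np,cv2
from station import env
from scipy.spatial.transform import Rotation as R
def snap(n,f):
    p,d=env.snapshot(n); cv2.imwrite('pics/'+f,cv2.cvtColor(p,cv2.COLOR_RGB2BGR)); return p,d
E
python3 - <<'E'
from h import *
s=env.read_state(); print({k:np.round(v,3).tolist() for k,v in s.items()})
print(R.from_rotvec(s['orientation']).as_matrix().round(3))
for c in ['scene','top']:
    p,d=snap(c,c+'0.png'); np.save(c+'d.npy',d)
    for t in (['fixture','hinge','bar','run_box','run_button_top','log_key_top','log_box'] ):
        print(c,t,[(np.round(r['location']).tolist(),round(r['score'],2)) for r in env.spot_point(c,t)][:4])
print(env.read_state()['time_s'])
E
```

```text
{'time_s': 0.0, 'joint_pos': [-1.426, 0.359, 1.511, -0.0, 1.273, -0.115], 'joint_vel': [-0.001, 0.001, -0.001, 0.0, 0.002, 0.001], 'tau': [0.001, -51.537, -27.073, 0.068, 0.035, -0.0], 'tool_pos': [154.006, -579.184, 221.839], 'orientation': [1.017, 1.322, -1.015], 'contact_force': [0.336, 0.752, 0.035], 'torque': [0.017, 0.045, -0.035], 'width': 87.71}
[[-0.     0.966  0.257]
 [ 0.002  0.257 -0.966]
 [-1.     0.    -0.002]]
scene fixture [([507.0, -23.0, 3.0], 0.78), ([318.0, -278.0, -1.0], 0.19)]
scene hinge [([508.0, -22.0, 62.0], 0.74)]
scene bar [([542.0, 130.0, 70.0], 0.84), ([713.0, 274.0, 0.0], 0.64)]
scene run_box [([352.0, -422.0, 3.0], 0.89), ([491.0, -489.0, 1.0], 0.77), ([500.0, -323.0, 1.0], 0.7)]
scene run_button_top [([503.0, -317.0, 83.0], 0.69), ([492.0, -489.0, 81.0], 0.59), ([514.0, 296.0, 89.0], 0.56), ([358.0, -426.0, 83.0], 0.46)]
scene log_key_top [([516.0, 297.0, 86.0], 0.49)]
scene log_box [([515.0, 298.0, 2.0], 0.9), ([724.0, -205.0, 0.0], 0.68)]
top fixture [([508.0, -18.0, -1.0], 0.73)]
top hinge [([510.0, -20.0, 61.0], 0.65)]
top bar [([537.0, 131.0, 66.0], 0.71)]
top run_box [([492.0, -487.0, 2.0], 0.82), ([502.0, -318.0, -2.0], 0.71), ([358.0, -421.0, -1.0], 0.58)]
top run_button_top [([506.0, -318.0, 80.0], 0.71), ([353.0, -423.0, 84.0], 0.58), ([537.0, 131.0, 72.0], 0.55), ([492.0, -489.0, 88.0], 0.49)]
top log_key_top [([515.0, 301.0, 78.0], 0.67), ([350.0, 245.0, -2.0], 0.43), ([502.0, -319.0, -0.0], 0.3)]
top log_box [([514.0, 299.0, -2.0], 0.77)]
0.8
```

View pics/scene0.png

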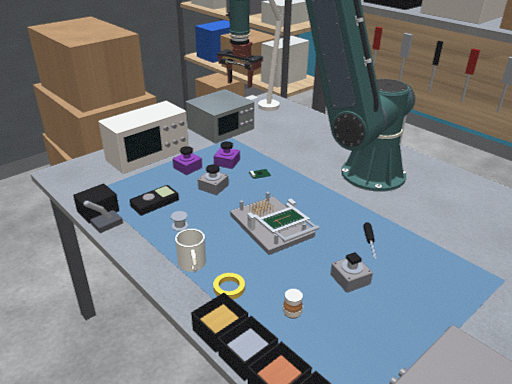

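View pics/top0.png

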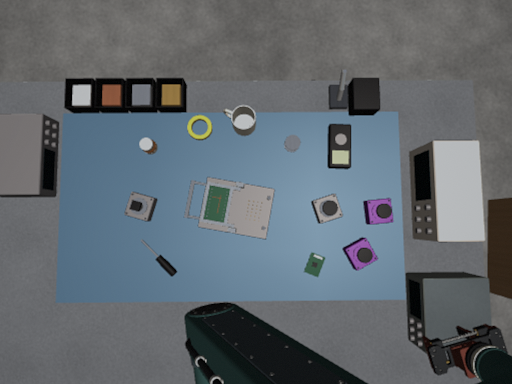

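Top view: the grey box with a black disc is at px (327,208). The look-alikes, both purple, are at (379,211) and (361,253). The square key is at (141,206), and the fixture is centred at (237,208) with its bar at (192,200). The grey one fits run_box. Next I'll take a crop and refine the positions.

```bash
python3 - <<'E'
from h import *
p,d=snap('top','top1.png')
b=cv2.cvtColor(p,cv2.COLOR_RGB2BGR)
a=cv2.resize(b[165:285,115:405],None,fx=2.75,fy=2.75,interpolation=cv2.INTER_CUBIC); cv2.imwrite('pics/crop1.png',a)
P=env.camera_params('top');K=np.array(P['mtx']);Rm=R.from_rotvec(np.ravel(P['rvec'])).as_matrix();t=np.ravel(P['tvec'])
v,u=np.mgrid[:384,:512]
C=np.stack([(u-K[0,2])/K[0,0]*d,(v-K[1,2])/K[1,1]*d,d],-1)
W=(C-t)@Rm; np.save('W.npy',W)
m=env.cut_out('top','fixture')
f=m[0]['mask']; z=W[...,2]
print(f.sum(), cv2.boundingRect(f.astype(np.uint8)))
# base outline top 22
g=(np.abs(z-22)<6)&(np.hypot(W[...,0]-509,W[...,1]+20)<150)
r=cv2.minAreaRect(W[g][:,:2].astype(np.float32)); print('base rect',r, g.sum())
# bar
for c in ['bar','frame']:
  for q in env.cut_out('top',c)[:1]:
    mm=q['mask']&(z>30); print(c,q['score'],mm.sum(),W[mm].mean(0).round(1),W[mm].min(0).round(),W[mm].max(0).round())
bm=(W[...,1]>115)&(W[...,1]<175)&(z>35)&(abs(W[...,0]-535)<90)
print(W[bm].mean(0),bm.sum(), cv2.minAreaRect(W[bm][:,:2].astype(np.float32)))
bb=(np.hypot(W[...,0]-503,W[...,1]+318)<40)&(z>74)
print('button',W[bb].mean(0),bb.sum(),cv2.minEnclosingCircle(W[bb][:,:2].astype(np.float32)))
# frame slope
fr=f&(z>40)
for y0 in range(-140,170,20):
  k=fr&(abs(W[...,1]-y0)<10); 
  if k.sum(): print(y0,k.sum(),np.percentile(z[k],[5,50,95]).round())
E
```

```text
3672 (184, 178, 90, 61)
base rect ((508.29864501953125, -16.628372192382812), (229.9014434814453, 169.85882568359375), 79.46062469482422) 2208
bar 0.98 1300 [520.6  53.8  74.3] [445. -78.  58.] [ 593.  141. 1208.]
frame 0.75 1314 [521.   53.8  74.3] [449. -78.  58.] [ 596.  145. 1208.]
[530.33083019 128.96341326  75.66124674] 158 ((535.2196044921875, 130.65171813964844), (121.05394744873047, 29.485139846801758), 0.3426506817340851)
button [ 503.67585618 -315.65372496   81.93796958] 181 ((503.6533508300781, -316.22088623046875), 23.85332679748535)
-120 11 [51. 56. 58.]
-100 14 [45. 54. 59.]
-80 20 [  47. 1208. 1208.]
-60 5 [48. 49. 51.]
-40 26 [48. 71. 75.]
-20 59 [62. 67. 75.]
0 164 [62. 67. 73.]
20 247 [61. 65. 70.]
40 249 [62. 66. 71.]
60 284 [64. 67. 72.]
80 191 [66. 71. 76.]
100 28 [69. 73. 75.]
120 81 [71. 75. 80.]
140 66 [71. 76. 80.]
```

View pics/crop1.png

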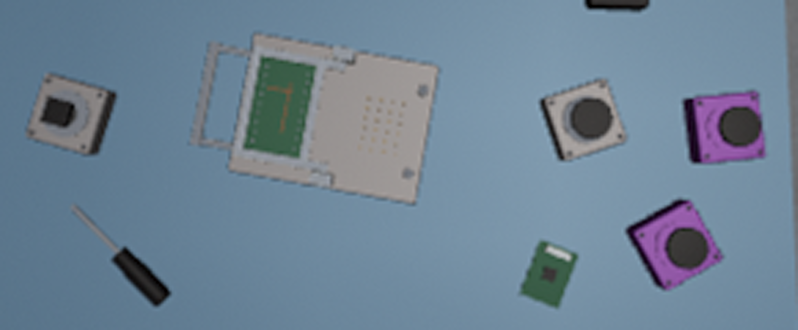

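The crop confirms the grey box with a black disc at crop (592,118), and that both purple ones are look-alikes. Fixture centre is about (508.5,-18), with its y axis along (0.183,0.983). The bar is at about (536,129,71), frame angle about 0.07. First I turn the tool by 25.4° about its x, then travel.

```bash
python3 -m jog '0 0 0 6.35 0 0 -0.1;0 0 0 6.35 0 0 -0.1;0 0 0 6.35 0 0 -0.1;0 0 0 6.35 0 0 -0.1;0 12.3 -38.3 0 0 0 -0.1;0 12.3 -38.3 0 0 0 -0.1;0 12.3 -38.3 0 0 0 -0.1;0 12.3 -38.3 0 0 0 -0.1;0 12.3 -38.3 0 0 0 -0.1;0 12.3 -38.3 0 0 0 -0.1' 20; python3 -c "
from h import *
s=env.read_state();print(s['joint_pos'],R.from_rotvec(s['orientation']).as_matrix().round(3))"
```

```text
time_s: 1.83
tool_pos: [269.1, -365.7, 222.7]
orientation: [1.344, 1.116, -1.343]
contact_force: [1.5, 0.1, -0.1]
width: 39.4
[-1.08891012e+00  1.46238958e-01  1.81002525e+00  2.15945734e-04
  1.18502648e+00  6.65941683e-01] [[ 0.     0.983 -0.183]
 [-0.    -0.183 -0.983]
 [-1.     0.     0.   ]]
```

```bash
python3 -m jog '0 12.3 -38.3 0 0 0 -0.1;0 12.3 -38.3 0 0 0 -0.1;0 12.3 -38.3 0 0 0 -0.1;0 12.3 -38.3 0 0 0 -0.1;0 12.3 -38.3 0 0 0 -0.1;0 12.3 -38.3 0 0 0 -0.1;0 12.3 -38.3 0 0 0 -0.1;0 12.3 -38.3 0 0 0 -0.1;0 12.3 -38.3 0 0 0 -0.1;0 12.3 -38.3 0 0 0 -0.1' 20;python3 -m jog '0 12.3 -38.3 0 0 0 -0.1;0 12.3 -38.3 0 0 0 -0.1;0 12.3 -38.3 0 0 0 -0.1;20 12.3 -38.3 0 0 0 -0.1;20 0 0 0 0 0 -0.1;20 0 0 0 0 0 -0.1;0 0 0 0 0 0 -0.1'; python3 - <<'E'
from h import *
s=env.read_state();print(s['joint_pos'])
Rt=R.from_rotvec(s['orientation']).as_matrix();print(Rt.round(3))
p,d=snap('wrist','w1.png')
T=np.array(env.camera_params('wrist')['tool_from_camera']);K=np.array(env.camera_params('wrist')['mtx'])
v,u=np.mgrid[:384,:512]
C=np.stack([(u-K[0,2])/K[0,0]*d,(v-K[1,2])/K[1,1]*d,d],-1)
W=(C@T[:3,:3].T+T[:3,3])@Rt.T+s['tool_pos']; np.save('Ww.npy',W);np.save('dw.npy',d)
for r in env.spot_point('wrist','bar')[:2]:print(r)
q=env.cut_out('wrist','bar')
print([(x['score'],cv2.boundingRect(x['mask'].astype(np.uint8))) for x in q])
o=np.array([508.5,-18]);ex=np.array([.983,-.183]);ey=np.array([.183,.983])
X=(W[...,:2]-o)@ex;Y=(W[...,:2]-o)@ey;Z=W[...,2]
m=(d>0)&(abs(X)<40)&(Y>100)&(Y<180)&(Z>50)&(Z<120)
for y in range(100,180,4):
  k=m&(abs(Y-y)<2)
  if k.sum():print(y,k.sum(),np.percentile(Z[k],[5,50,95]).round(1))
k=(d>0)&(abs(X)<110)&(Y>138)&(Y<162)&(Z>55)&(Z<90);print('X ext',X[k].min(),X[k].max())
E
```

```text
time_s: 2.67
tool_pos: [460.1, -11.2, 223.0]
orientation: [1.343, 1.116, -1.342]
contact_force: [0.7, -1.0, 0.3]
width: 39.7
time_s: 3.25
tool_pos: [531.8, 126.4, 160.6]
orientation: [1.338, 1.122, -1.348]
contact_force: [-0.4, -0.1, -0.8]
width: 39.3
[1.06965165e-01 3.51875577e-01 1.69440516e+00 7.39958106e-05
 1.10199757e+00 1.85961020e+00]
[[-0.007  0.983 -0.181]
 [-0.001 -0.181 -0.984]
 [-1.    -0.006  0.002]]
{'location': [536.1, 129.1, 75.6], 'score': 0.81}
{'location': [515.4, 302.2, 85.8], 'score': 0.24}
[(0.79, (250, 124, 172, 128))]
100 141 [70.6 71.9 72.8]
104 245 [63.6 69.9 72.6]
144 311 [71.9 74.6 76. ]
148 321 [74.9 76.  77.1]
152 313 [72.2 74.8 76.3]
156 9 [69.8 71.1 71.6]
X ext -60.49104948350062 61.36065532402421
```

View pics/w1.png

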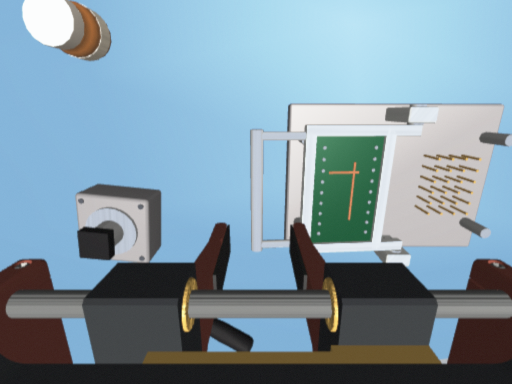

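The wrist view shows the bar at px column 257, between the finger columns at 215 and 310. Measured bar centre: Y 148.5, top 77, so it is at height 71. The frame edge is at Y about 104. Descend 110 mm.

```bash
python3 -m jog '0 0 0 0 0 0 -0.1;0 0 0 0 0 0 -0.1;20 0 0 0 0 0 -0.1;20 0 0 0 0 0 -0.1;20 0 0 0 0 0 -0.1;20 0 0 0 0 0 -0.1;15 0 0 0 0 0 -0.1;15 0 0 0 0 0 -0.1;0 0 0 0 0 0 -0.1;0 0 0 0 0 0 -0.1'; python3 - <<'E'
from h import *
print(env.read_state()['tool_pos'])
p,d=snap('wrist','w2.png')
p,d=env.snapshot('top');cv2.imwrite('pics/t2.png',cv2.resize(cv2.cvtColor(p,cv2.COLOR_RGB2BGR)[150:270,130:290],None,fx=4,fy=4))
E
```

```text
time_s: 4.23
tool_pos: [534.5, 125.6, 54.5]
orientation: [1.343, 1.117, -1.344]
contact_force: [-0.2, -0.2, 0.5]
width: 39.6
[534.45138547 125.57814954  54.46460732]
```

View pics/w2.png

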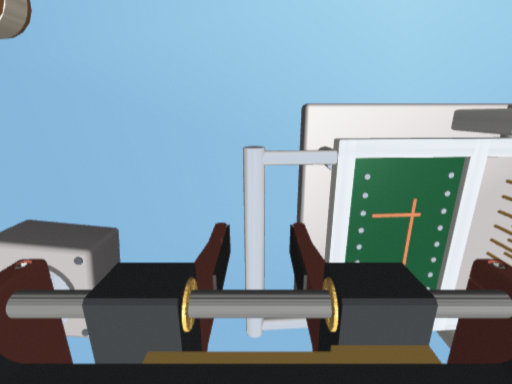

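The bar is between the fingers, at column 255. Shift 3 mm to centre it and close.

```bash
python3 -m jog '2 0 -3 0 0 0 -0.1;0 0 0 0 0 0 -1;0 0 0 0 0 0 -1;0 0 0 0 0 0 -1;0 0 0 0 0 0 -1;0 0 0 0 0 0 -1;0 0 0 0 0 0 -1' 15
```

```text
time_s: 4.92
tool_pos: [535.0, 128.7, 52.3]
orientation: [1.343, 1.117, -1.343]
contact_force: [-0.2, -0.4, 1.6]
width: 11.6
```

```bash
python3 -c "
import numpy as np
a=np.linspace(.075,np.pi,31);Y=150*np.cos(a);Z=60+150*np.sin(a)
dx=-np.diff(Z);dz=-np.diff(Y)
cx=np.diff(np.round(np.concatenate([[0],np.cumsum(dx)]),1));cz=np.diff(np.round(np.concatenate([[0],np.cumsum(dz)]),1))
for i in (0,10,20):print('; '.join(f'{x:.1f} 0 {z:.1f}' for x,z in zip(cx[i:i+10],cz[i:i+10])))"
```

```text
-15.2 0 1.9; -14.9 0 3.5; -14.5 0 5.0; -13.9 0 6.4; -13.2 0 7.8; -12.3 0 9.1; -11.4 0 10.4; -10.2 0 11.4; -9.0 0 12.4; -7.7 0 13.3
-6.2 0 13.9; -4.9 0 14.6; -3.3 0 15.0; -1.7 0 15.2; -0.3 0 15.3; 1.4 0 15.3; 2.9 0 15.0; 4.4 0 14.7; 5.9 0 14.1; 7.4 0 13.5
8.6 0 12.7; 9.9 0 11.7; 11.0 0 10.6; 12.1 0 9.4; 13.0 0 8.2; 13.7 0 6.8; 14.4 0 5.4; 14.8 0 3.9; 15.1 0 2.3; 15.3 0 0.8
```

```bash
python3 -m jog '-15 0 2 0 0 0 -1;-15 0 3.5 0 0 0 -1;-14.5 0 5 0 0 0 -1;-14 0 6.5 0 0 0 -1;-13 0 8 0 0 0 -1;-12.5 0 9 0 0 0 -1;-11.5 0 10.5 0 0 0 -1;-10 0 11.5 0 0 0 -1;-9 0 12 0 0 0 -1;-8 0 13 0 0 0 -1'; python3 - <<'E'
from h import *
snap('scene','s3.png')
E
```

```text
time_s: 5.75
tool_pos: [521.2, 52.4, 176.9]
orientation: [1.35, 1.119, -1.338]
contact_force: [0.3, 10.4, 8.8]
width: 11.7
```

View pics/s3.png

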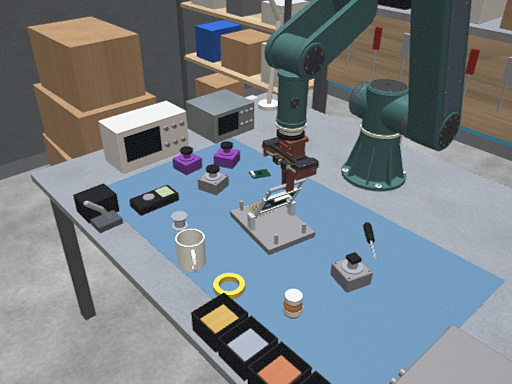

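The frame is following, standing steeply up near px (285,195). Continue.

```bash
python3 -m jog '-6.5 0 14 0 0 0 -1;-5 0 14.5 0 0 0 -1;-3.5 0 15 0 0 0 -1;-1.5 0 15 0 0 0 -1;0 0 15.5 0 0 0 -1;1.5 0 15.5 0 0 0 -1;3 0 15 0 0 0 -1;4.5 0 14.5 0 0 0 -1;6 0 14 0 0 0 -1;7.5 0 13.5 0 0 0 -1'
```

```text
time_s: 6.63
tool_pos: [493.3, -95.0, 168.9]
orientation: [1.344, 1.117, -1.342]
contact_force: [-0.5, 2.1, 2.3]
width: 11.2
```

```bash
python3 -m jog '8.5 0 12.5 0 0 0 -1;10 0 11.5 0 0 0 -1;11 0 10.5 0 0 0 -1;12 0 9.5 0 0 0 -1;13 0 8 0 0 0 -1;13.5 0 7 0 0 0 -1;14.5 0 5.5 0 0 0 -1;15 0 4 0 0 0 -1'
```

```text
time_s: 7.3
tool_pos: [480.5, -162.7, 70.0]
orientation: [1.344, 1.117, -1.344]
contact_force: [1.4, 3.5, 2.0]
width: 11.5
```

```bash
python3 -m jog '10 0 1.5 0 0 0 -1;10 0 1 0 0 0 -1;8 0 0.5 0 0 0 -1;0 0 0 0 0 0 -1;0 0 0 0 0 0 -1'
```

```text
time_s: 7.72
tool_pos: [479.8, -165.6, 42.5]
orientation: [1.341, 1.118, -1.344]
contact_force: [-1.2, -5.8, -2.5]
width: 11.5
```

```bash
python3 -m jog '2 0 0 0 0 0 -1;0 0 0 0 0 0 -1;0 0 0 0 0 0 -1'; python3 -m jog '2 0 0 0 0 0 -1;0 0 0 0 0 0 -1;0 0 0 0 0 0 -1'
```

```text
time_s: 7.97
tool_pos: [479.9, -165.7, 41.2]
orientation: [1.341, 1.117, -1.343]
contact_force: [-2.7, -5.7, -2.4]
width: 11.8
time_s: 8.22
tool_pos: [479.9, -165.7, 39.4]
orientation: [1.341, 1.117, -1.343]
contact_force: [-3.2, -5.4, -2.7]
width: 11.5
```

```bash
python3 -m jog '2 0 0 0 0 0 -1;0 0 0 0 0 0 -1;0 0 0 0 0 0 -1'; python3 -m jog '2 0 0 0 0 0 -1;0 0 0 0 0 0 -1;0 0 0 0 0 0 -1';  python3 - <<'E'
from h import *
snap('wrist','w4.png')
E
```

```text
time_s: 8.47
tool_pos: [480.1, -165.7, 38.0]
orientation: [1.341, 1.117, -1.343]
contact_force: [-3.8, -4.1, 5.3]
width: 11.7
time_s: 8.72
tool_pos: [480.8, -165.9, 36.7]
orientation: [1.342, 1.115, -1.342]
contact_force: [-4.9, -3.7, 12.8]
width: 11.6
```

View pics/w4.png

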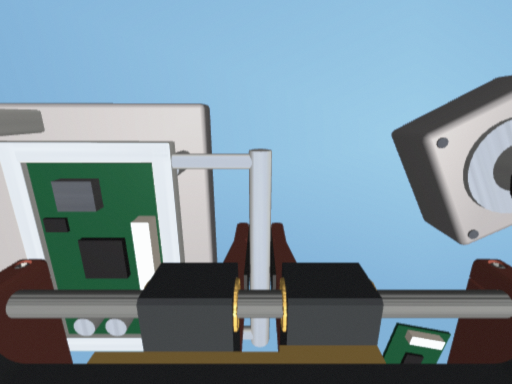

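The force has risen to 13 N, so the frame is at its stop, and the picture shows the component side up. Open to about 40 mm, rise, and check.

```bash
python3 -m jog '0 0 0 0 0 0 -0.1;0 0 0 0 0 0 -0.1;0 0 0 0 0 0 -0.1;0 0 0 0 0 0 -0.1;0 0 0 0 0 0 -0.1;-10 0 0 0 0 0 -0.1;-20 0 0 0 0 0 -0.1;-20 0 0 0 0 0 -0.1;-30 0 0 0 0 0 -0.1;-30 0 0 0 0 0 -0.1';python3 -m jog '-10 0 0 0 0 0 -1;0 0 0 0 0 0 -1;0 0 0 0 0 0 -1;0 0 0 0 0 0 -1' 40;  python3 - <<'E'
from h import *
s=env.read_state();print(s['tool_pos'])
Rt=R.from_rotvec(s['orientation']).as_matrix();print(Rt.round(3).tolist())
p,d=snap('wrist','w5.png')
T=np.array(env.camera_params('wrist')['tool_from_camera']);K=np.array(env.camera_params('wrist')['mtx'])
v,u=np.mgrid[:384,:512]
C=np.stack([(u-K[0,2])/K[0,0]*d,(v-K[1,2])/K[1,1]*d,d],-1)
W=(C@T[:3,:3].T+T[:3,3])@Rt.T+s['tool_pos']
o=np.array([508.5,-18]);ex=np.array([.983,-.183]);ey=np.array([.183,.983])
X=(W[...,:2]-o)@ex;Y=(W[...,:2]-o)@ey;Z=W[...,2]
m=(d>0)&(abs(X)<45)&(Z>40)&(Z<100)
for y in range(-160,-60,4):
  k=m&(abs(Y-y)<2)
  if k.sum():print(y,k.sum(),np.percentile(Z[k],[5,50,95]).round(1))
k=(d>0)&(np.hypot(W[...,0]-503.7,W[...,1]+316)<40)&(Z>75)&(Z<95)
print('btn',k.sum(),W[k].mean(0) if k.sum() else 0)
snap('scene','s5.png')
for c in('wrist','scene'):
  for n in('bar','run_button_top'):print(c,n,[(np.round(r['location']).tolist(),round(r['score'],2)) for r in env.spot_point(c,n)][:3])
E
```

```text
time_s: 9.6
tool_pos: [479.6, -164.7, 146.3]
orientation: [1.343, 1.119, -1.344]
contact_force: [0.1, -0.8, 0.8]
width: 39.9
time_s: 9.93
tool_pos: [479.3, -164.6, 153.9]
orientation: [1.343, 1.119, -1.344]
contact_force: [0.0, 0.0, -0.0]
width: 16.2
[ 479.32972965 -164.64429742  153.90914692]
[[-0.002, 0.983, -0.182], [0.001, -0.182, -0.983], [-1.0, -0.002, -0.001]]
-156 263 [60.3 63.  64.8]
-152 349 [63.8 64.9 66. ]
-148 350 [62.4 64.1 65.5]
-144 87 [60.  61.3 62.5]
-108 104 [56.  60.4 63.5]
-104 401 [60.1 64.  65.1]
-100 364 [63.  64.2 65.2]
-96 277 [59.5 63.  64.8]
-92 473 [59.5 66.  70.9]
-88 366 [59.4 69.5 71.1]
-84 221 [59.4 60.7 70.7]
-80 344 [59.2 60.1 61.2]
-76 406 [59.  60.4 65.2]
-72 377 [59.4 61.  73. ]
-68 393 [59.2 61.2 73. ]
-64 345 [59.2 63.3 72.1]
btn 2525 [ 505.02947301 -317.70105394   81.05606429]
wrist bar [([479.0, -162.0, 62.0], 0.6), ([504.0, -18.0, 5.0], 0.32)]
wrist run_button_top [([505.0, -318.0, 79.0], 0.62)]
scene bar [([487.0, -166.0, 60.0], 0.7)]
scene run_button_top [([491.0, -489.0, 81.0], 0.69), ([357.0, -428.0, 83.0], 0.68), ([504.0, -318.0, 82.0], 0.49)]
```

View pics/s5.png

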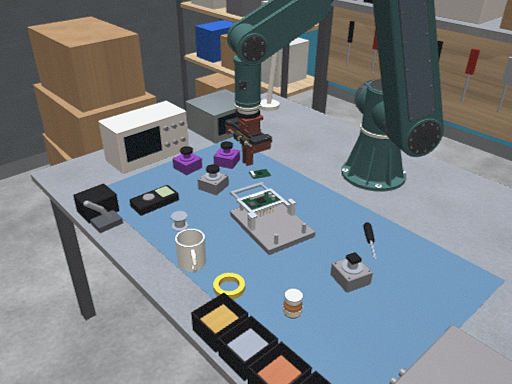

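View pics/w5.png

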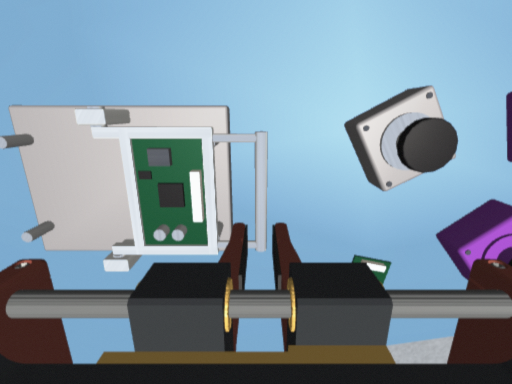

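The frame is level and home: bar top about 65.5, frame edge about 65, component side up. The button is at (504.5,-317), top 82, unpressed (grey box at wrist px (427,145)). Move above it.

```bash
python3 -m jog '0 8.8 24.2 0 0 0 -1;0 8.8 24.2 0 0 0 -1;0 8.8 24.2 0 0 0 -1;0 8.8 24.2 0 0 0 -1;0 8.8 24.2 0 0 0 -1;0 8.8 24.2 0 0 0 -1;20 0 0 0 0 0 -1;20 0 0 0 0 0 -1;0 0 0 0 0 0 -1;0 0 0 0 0 0 -1' 40;  python3 - <<'E'
from h import *
s=env.read_state();print(s['tool_pos'],s['width'])
p,d=snap('wrist','w6.png')
print([(np.round(r['location']).tolist(),round(r['score'],2)) for r in env.spot_point('wrist','run_button_top')][:3])
E
```

```text
time_s: 11.07
tool_pos: [504.7, -316.8, 113.8]
orientation: [1.343, 1.121, -1.345]
contact_force: [-0.7, -1.1, -0.1]
width: 0.3
[ 504.68856756 -316.79951108  113.8156903 ] 0.33146309025009857
[([494.0, -490.0, 83.0], 0.93), ([354.0, -424.0, 80.0], 0.81), ([504.0, -323.0, 80.0], 0.65)]
```

View pics/w6.png

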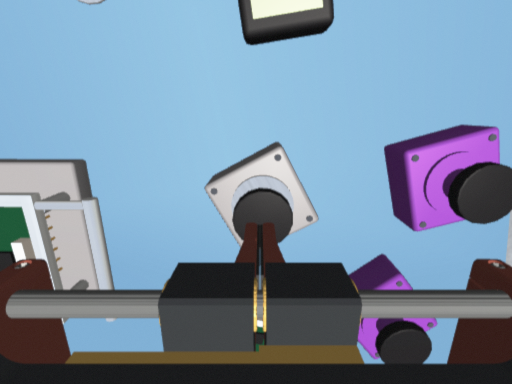

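The closed fingers are over the grey box's disc at (263,213). Descend slowly to contact.

```bash
python3 -m jog '10 0 0 0 0 0 -1;10 0 0 0 0 0 -1;6 0 0 0 0 0 -1;2 0 0 0 0 0 -1;0 0 0 0 0 0 -1;0 0 0 0 0 0 -1';python3 -m jog '2 0 0 0 0 0 -1;2 0 0 0 0 0 -1;2 0 0 0 0 0 -1;0 0 0 0 0 0 -1;0 0 0 0 0 0 -1'
```

```text
time_s: 11.67
tool_pos: [505.7, -317.5, 86.9]
orientation: [1.343, 1.117, -1.343]
contact_force: [0.4, -0.2, 0.5]
width: 0.6
time_s: 12.08
tool_pos: [506.1, -317.8, 81.5]
orientation: [1.343, 1.116, -1.343]
contact_force: [-0.0, 0.0, 5.0]
width: 0.4
```

```bash
python3 -m jog '2 0 0 0 0 0 -1;2 0 0 0 0 0 -1;0 0 0 0 0 0 -1;0 0 0 0 0 0 -1;0 0 0 0 0 0 -1';python3 -m jog '2 0 0 0 0 0 -1;1 0 0 0 0 0 -1;0 0 0 0 0 0 -1;0 0 0 0 0 0 -1;0 0 0 0 0 0 -1';python3 -c "
from station import env
import numpy as np
env.snapshot('wrist')
s=env.read_state();print(s['tool_pos'],s['contact_force'])"
```

```text
time_s: 12.5
tool_pos: [506.1, -317.8, 77.4]
orientation: [1.343, 1.116, -1.343]
contact_force: [-0.1, -0.7, 6.4]
width: 0.4
time_s: 12.92
tool_pos: [506.1, -317.8, 74.6]
orientation: [1.343, 1.116, -1.343]
contact_force: [-0.4, 0.2, 7.1]
width: 0.2
[ 506.12957275 -317.83701888   74.56195378] [-1.21327569  0.7404066   5.93989517]
```

```bash
python3 -m jog '1.5 0 0 0 0 0 -1;1 0 0 0 0 0 -1;0 0 0 0 0 0 -1;0 0 0 0 0 0 -1;0 0 0 0 0 0 -1;0 0 0 0 0 0 -1';python3 - <<'E'
from h import *
F=[];Z=[]
for i in range(10):
    p,d=env.snapshot('wrist' if i%2 else 'scene'); s=env.read_state();F.append(s['contact_force'][2]);Z.append(s['tool_pos'][2])
print(np.mean(F),np.std(F),np.mean(Z),np.std(Z))
cv2.imwrite('pics/w7.png',cv2.cvtColor(p,cv2.COLOR_RGB2BGR))
T=np.array(env.camera_params('wrist')['tool_from_camera']);K=np.array(env.camera_params('wrist')['mtx']);Rt=R.from_rotvec(s['orientation']).as_matrix()
v,u=np.mgrid[:384,:512]
C=np.stack([(u-K[0,2])/K[0,0]*d,(v-K[1,2])/K[1,1]*d,d],-1)
W=(C@T[:3,:3].T+T[:3,3])@Rt.T+s['tool_pos'];z=W[...,2]
k=(d>0)&(np.hypot(W[...,0]-505,W[...,1]+317)<24)&(z>60)&(z<90)
print(k.sum(),np.percentile(z[k],[5,25,50,75,95]).round(1))
k=(d>0)&(np.hypot(W[...,0]-492,W[...,1]+489)<20)&(z>60)&(z<95)
print('purple ref (82)',k.sum(),np.median(z[k]))
print([(np.round(r['location']).tolist(),round(r['score'],2)) for r in env.spot_point('wrist','run_button_top')][:3])
E
```

```text
time_s: 13.47
tool_pos: [506.1, -317.9, 72.1]
orientation: [1.343, 1.116, -1.343]
contact_force: [-1.2, 0.0, 7.3]
width: 0.7
7.751622136492119 0.36139868917971985 72.16401622606455 0.01098133574486491
2226 [66.6 70.5 71.1 71.7 85. ]
purple ref (82) 142 81.9449082685745
[([502.0, -320.0, 71.0], 0.66), ([482.0, -165.0, 62.0], 0.61)]
```

View pics/w7.png

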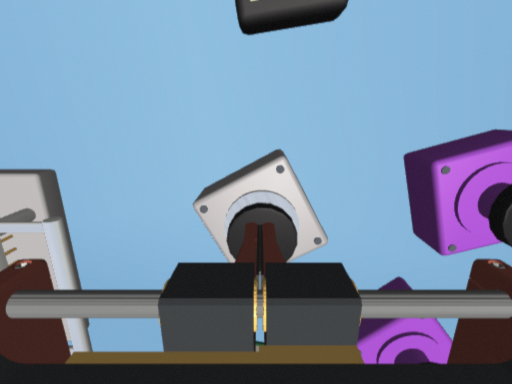

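The fingers press the grey button's disc at (262,232). TCP height 72.2, force 7.75 N and disc depth about 71 all agree with half-way.

```bash
python3 - <<'E'
from h import *
snap('scene','s8.png')
print(env.read_state()['tool_pos'],env.hand_in())
E
```

```text
the job is handed in; nothing more can be done
[ 506.11521277 -317.81839859   72.16137515] None
```

View pics/s8.png

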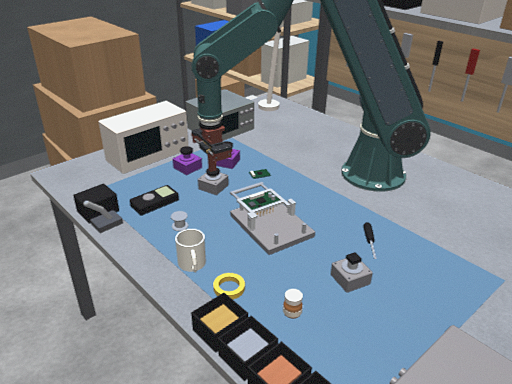

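I swung the frame over by its bar until it met its stop on the other side, let it go, then pressed the grey box's round button half-way. I handed in at about 14 s with the arm still holding it there.

- **Frame:** The stop showed as the push rising to about 13 N. After I let go, the bar top measured about 65.5 mm and the frame edge about 65 mm, so it lies level. The pictures show the component side up.
- **Button:** The three readings agree on roughly half-way. The tool tip is at 72.2 mm (9.8 mm of travel), the push is 7.75 N (about 9.4 mm), and the depth picture puts the disc at 71.1 mm, about 1 mm lower than the tool reading.
- **Everything else:** The last scene picture shows the square key, the purple look-alikes and the loose things where they were at the start. No check failed; the detector sometimes ranked the purple buttons above the grey one, so I went by colour.

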